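# Clamp a reference filter in the photometer stage with its wing knob

### The arm

A 6-joint arm with a two-finger parallel gripper is mounted at the origin on the work surface. World frame = base frame: x ahead of the robot, y to its left, z up, the work surface at z = 0. Lengths are in m, angles in degrees, forces in N, time in s.
With the tool pointing down it reaches from about 0.325 to 0.85 m from the base axis. Payload 4.4 kg.
Tool frame: the origin (TCP) lies between the finger pads; the fingertips stand 19 mm ahead of it and the grasp point (between the pads) is the TCP (robot.tip_extent is the distance from the TCP to the fingertips, in m); z points along the fingers, y is the line along which they close (so a half turn about z gives the same grasp; the last joint's range is limited). The gripper opens to 94 mm and grips with 3 to 60 N. Pads are 16 mm wide; open, the fingers measure 119 mm over their backs; the gripper's body (75 mm by 177 mm) begins 78 mm behind the grasp point.
Start: joints at [59.215, 11.837, 88.321, -0, 79.842, -8.623], TCP at [0.217, 0.533, 0.224] pointing down, gripper open.
Joint ranges: [-156.59, 156.59], [-49.26, 127.26], [12.9, 141.05], [-63.56, 243.56], [4.71, 150.69], [-161.64, 161.64]. Speed limits (degrees/s): [159.86, 159.86, 180, 180, 180, 180].

### API

Orientations are given as a 3x3 rotation matrix whose columns are the frame's x, y, z axes.
In Python, from rig import robot gives the robot as it stands.
- The arm moves only by the tool servo_tool, never from a script. Its argument "targets" is one flat list of numbers, 5 for each row, row after row: the opening, from -1 (shut) to 1 (fully open), then the shift along the tool's x, y, z in mm, then the turn about the tool's z in rad. A call has 1 to 12 rows; each row is the pose to reach, as a shift and turn from the pose commanded when the call began, along the tool's axes at that moment; what a row does not reach only later rows make up. A row lasts 1/12 s, in which the tool goes at most 41.7 mm and 7.16 degrees, less where a joint would pass 70% of its speed; a pose out of reach is approached as far as the arm can. A call with a gripper value outside its range is refused whole. The fingers move at their own pace and stop on an object; "force" is the grip in N (left out, the last holds). Time passes only in rows, so rows that repeat a pose let the fingers close. It gives the time, the measured TCP pose, the force, the opening and the grip force at its end, in the units of the state.
- robot.read_state(): the state, without advancing time (a new reading comes with each control period).
- robot.camera(name): name is "scene" or "top" or "wrist"; returns (picture, depth): 400x640x3 uint8, red, green, blue; 400x640 float32, m along the optical axis (not along the pixel's ray), 0 where there is no reading.
- robot.camera_info(name): a dict with "fovy" (degrees; the focal length in pixels is half the picture's height over the tangent of half this angle, whatever the lens; pixels are square), "cx", "cy" (the principal point, pixels), "k1" (the pictures are not rectified: a ray, as slopes to the right and down, at radius r is drawn at 1 + k1 r^2 times it, then the intrinsics apply), "eye" and "attitude" of the camera in the world. Camera axes: x right, y down, z forward; pixel columns grow to the right and rows downward; lengths in m; the calibration is good to about 2 mm. A picture is of the moment at which its call begins: read the wrist's pose just before it. camera_info takes no time and is no camera call; for the wrist camera it gives the pose at the moment of the call.
- robot.hand_in(): hands the job in; it is judged then, once.
The state is a dict: "time_s": time; "q": joint angles; "dq": joint speeds; "joint_efforts": joint torques, N m; "position": TCP position; "ee_rot": TCP orientation; "contact_force": force on the tool from outside, world axes, zero at the start; "torque": the same for the moment, N m; "gripper_width": opening from 0.0 (shut) to 1.0 (fully open); "gripper_force": force on a finger pad.
Only numpy, scipy, OpenCV 4.12 (cv2) and the standard library are available. Lean on these libraries where they do the work, as an engineer would, in place of code of your own. Each camera call takes 0.05 s, during which the arm holds its last target. There are 200 camera calls.

### The job

Put the orange-capped reference filter upright into the bay of the sample stage and let go of it, then turn the red wing knob clockwise until the brass jaw holds the filter firmly against the yellow sprung stop, with about 10 N, and let go of the knob. Go by feel and never squeeze the filter with more than 20 N; do not lean on the lamp housing right beside the wings, and leave the green-capped filter, the beaker and the clear bottle where they are.

Things in the scene. Friction and masses are not known exactly. Their poses are not given: they have to be found in the camera images.
- filter_mid (a point): Centre of the filter to clamp: black upright block with orange cap and orange round windows in its x faces, 34 mm (x) by 30 mm (y) by 60 mm tall, about 130 g, loose on the table; this point is 30 mm above its underside. Grip it across its 34 mm width (fingers closing along its x), at or above the middle: in the bay, jaw and stop are at its y faces. Either way round is fine.
- spare_mid (a point): Centre of the spare filter, the same block with a green cap: leave it alone.
- stage: Sample stage fixed to the table: white plate with blue edge, 130 mm (x) by 236 mm (y), 15 mm thick, turned up to 0.35 rad; origin on the table under the bay. The bay is open above, between two guides at its x sides, the brass jaw (+y) and the yellow stop (-y). The grey cam housing under the wing knob is 48 by 46 mm, its top 50 mm above the table.
- bay (a point): Where to set the filter: on the bay floor (the plate's top, 15 mm above the table), at stage y = -4 mm; axes as the stage. A filter standing here has at least 2 mm free before jaw and stop pad. Aluminium guides 6 mm high, 40 mm long in y, stand at x = -19 and +19 mm (inner faces): the filter, its x along the stage's x, has 2 mm of play each side.
- stop_screw (a point): Top of the black block of the adjustable stop, at the -y end of the bay, 49 mm above the table. Its yellow pad stands 19 mm in front of it, 28 mm wide, 22 to 52 mm above the table, and is sprung: 5 N per mm, 12 mm travel. The stop's setting varies by about 10 mm from run to run; this point is a fixed mark on the stage, at the mean setting, and does not show it.
- jaw: The brass clamp jaw, 28 mm wide and 30 mm high, 22 to 52 mm above the table; its origin is the middle of its face, which looks to the stage's -y. Turning the wing knob clockwise drives it 14 mm per radian towards -y.
- wing_grip (a point): Middle of the red wing, on the knob's upright axis (stage x = 0, y = +50 mm), 75 mm above the table. The wing is a flat upright plate 10 mm thick (point x), 56 mm long (point y), 26 mm tall, top 88 mm above the table; at first its length is within 0.45 rad of the stage's y. Grip it from above at the middle across its thickness, with the point of grip at about this point.
- knob_axis (a point): Foot of the knob on its axis, 52 mm above the table. The knob must turn clockwise from above by 0.45 to 1.45 rad (one grasp), ending by feel. It has a steady friction of 0.25 N m, which keeps it where it is left. Once the filter meets jaw and pad, the torque climbs about 0.9 N m per radian: 0.14 N m above free running means 10 N on the filter, 0.28 N m means 20 N, too much.
- lamp: White lamp housing with a red stripe on the stage, 90 mm (x) by 50 mm (y), top 85 mm above the table. Origin: foot of the face towards the knob, 33 mm from the knob's axis. The wing tips pass it with 5 mm to spare, and fingers opened wide beside it would press on it: open them only some 10 mm a side around the wing.
- beaker: Glass beaker, 68 mm wide and 85 mm high, origin under its base: leave alone.
- reagent: Clear bottle with a blue cap, 70 mm wide and 160 mm high, origin under its base: leave alone.
Mind the look-alikes: they are no part of the job. Leave any blue or purple look-alike of the part that bears filter_mid alone.

How it is judged:
By the outcome, as a careful person would: the job done as asked, in the order asked, and still so for the second after the job is handed in, with the robot touching nothing.
It also fails if it takes over 72 s, if anything falls off the work surface, if the arm or the gripper's body presses on something with over 40 N, if the wrist force passes 120 N, or if a joint passes its speed limit or range.

## Working session

There is one attempt and no reset: what is moved stays moved. The work goes in short steps, Python scripts to look and compute and a tool call to move; the robot and the scene stay as the last step left them, time stands still between calls to the robot, and variables do not carry over. Pictures are saved under pics/ and viewed, at most 10 in all, crops included, and the job is handed in when it is done.

Besides the shell and the picture viewer there is one more tool, called after "Request:" in YAML: its name, and indented under it one key for each argument. servo_tool: Moves the arm, as the interface text tells. Its arguments: {"type":"object","properties":{"targets":{"type":"array"},"force":{"type":"number"}},"required":["targets"]}

```bash
mkdir -p pics; ls; cat > h.py <<'E'
import numpy as np, cv2
from rig import robot
def grab(n):
    info=robot.camera_info(n); im,d=robot.camera(n)
    return info,im,d
def rays(info,uv):
    f=200/np.tan(np.radians(info["fovy"])/2)
    uv=np.atleast_2d(np.asarray(uv,float))
    p=(uv-[info["cx"],info["cy"]])/f
    s=p.copy()
    for _ in range(20): s=p/(1+info["k1"]*(s**2).sum(1,keepdims=True))
    return np.c_[s,np.ones(len(s))]@np.array(info["attitude"]).T
def onz(info,uv,z):
    r=rays(info,uv); e=np.array(info["eye"])
    return e+r*((z-e[2])/r[:,2])[:,None]
def save(name,im): cv2.imwrite("pics/"+name+".png",cv2.cvtColor(im,cv2.COLOR_RGB2BGR))
E
python3 - <<'E'
from h import *
for n in("top","scene"):
    i,im,d=grab(n); save(n+"0",im); np.savez(n+"0.npz",im=im,d=d); print(n,i)
print(robot.read_state())
E
```

```text
pics
top {'fovy': 45.5277084062283, 'cx': 322.18079036232695, 'cy': 210.03053636836574, 'k1': 0.017502276769241525, 'eye': array([ 0.51989273, -0.04939686,  1.03249749]), 'attitude': array([[-0.01491985, -0.99680606,  0.07845435],
       [-0.99981812,  0.01394059, -0.01301482],
       [ 0.01187955, -0.07863426, -0.99683275]])}
scene {'fovy': 46.589170279145485, 'cx': 320.36124740212284, 'cy': 196.73333633292017, 'k1': -0.0963260088453482, 'eye': array([ 0.95604043, -0.62565182,  0.80021992]), 'attitude': array([[ 0.85521942,  0.38465106, -0.34733746],
       [ 0.5182255 , -0.64307214,  0.5638267 ],
       [-0.00648651, -0.66219467, -0.74930377]])}
{'time_s': 0.1, 'q': array([ 5.92149872e+01,  1.18786532e+01,  8.83945706e+01,  3.22628179e-04,
        7.98429748e+01, -8.62268847e+00]), 'dq': array([ 0.05195618, -0.11530841, -0.06156655, -0.055347  ,  0.10996781,
        0.01024349]), 'joint_efforts': array([-9.78372409e-04, -3.71859920e+01, -2.82291520e+01,  7.01700104e-02,
        3.11948662e-02, -5.56004659e-05]), 'position': array([0.21656053, 0.5319225 , 0.22343088]), 'ee_rot': array([[-9.26118301e-01,  3.77231765e-01, -1.04275221e-03],
       [ 3.77233079e-01,  9.26116720e-01, -1.73944449e-03],
       [ 3.09536539e-04, -2.00429201e-03, -9.99997943e-01]]), 'contact_force': array([ 0.58072277,  0.37487867, -0.98192252]), 'torque': array([ 0.07849483, -0.00510546, -0.00667055]), 'gripper_force': 0.0, 'gripper_width': 0.9965189099828665}
```

View pics/top0.png

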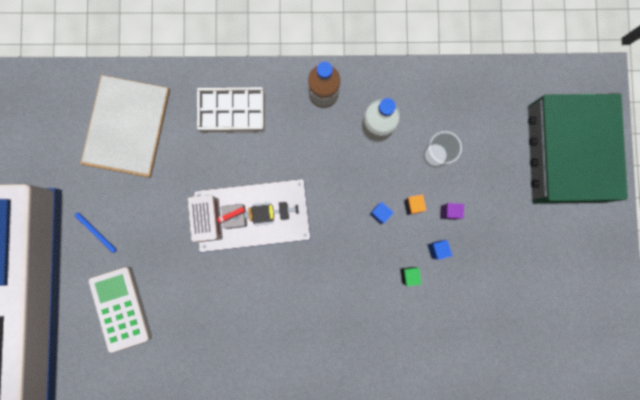

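View pics/scene0.png

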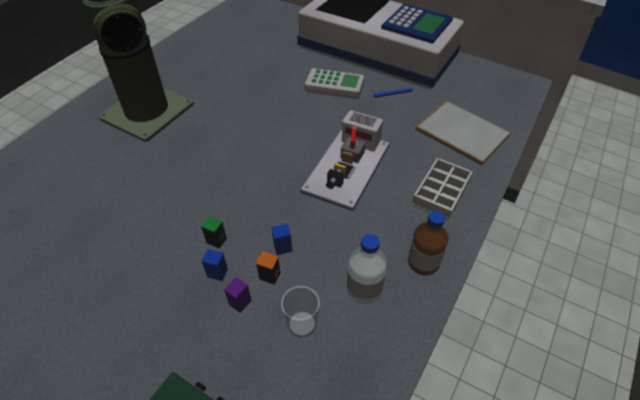

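Top view: orange cap at (417,204), with the blue look-alike at (382,212) and the purple one at (454,211). The stage spans (200–308, 182–250), the red wing is at (231,214), the yellow pad at (271,212) and the lamp at (202,218). In the scene view orange is at (268,262).

```bash
cat >> h.py <<'E'
def blobs(im,h0,h1,smin=120,vmin=60,amin=15):
    hsv=cv2.cvtColor(im,cv2.COLOR_RGB2HSV)
    m=cv2.inRange(hsv,(max(h0,0),smin,vmin),(h1,255,255))
    if h0<0: m|=cv2.inRange(hsv,(180+h0,smin,vmin),(180,255,255))
    n,l,s,c=cv2.connectedComponentsWithStats(m)
    out=[]
    for k in range(1,n):
        if s[k,4]>=amin:
            cn=max(cv2.findContours((l==k).astype(np.uint8),cv2.RETR_EXTERNAL,cv2.CHAIN_APPROX_NONE)[0],key=len)
            out.append((s[k,4],c[k],cv2.minAreaRect(cn),cn[:,0].astype(float)))
    return sorted(out,key=lambda b:-b[0])
def relcmd(p,axis_dir=None):
    """shift in tool axes (mm) from measured pose to world p; turn so tool y is along axis_dir"""
    s=robot.read_state(); R=s["ee_rot"]; d=R.T@(np.array(p)-s["position"])*1000
    t=None
    if axis_dir is not None:
        a=R.T@np.array([*axis_dir,0.]); t=np.arctan2(-a[0],a[1]); t=(t+np.pi/2)%np.pi-np.pi/2
    return d.round(1),t
E
python3 - <<'E'
from h import *
z=np.load("top0.npz");im=z["im"]; i=robot.camera_info("top")
for nm,h,zz in (("orange",(8,20),.06),("green",(50,75),.06),("red",(-5,5),.088),("yellow",(23,35),.052),("purple",(135,160),.06),("blue",(105,125),.06)):
    for b in blobs(im,*h)[:4]:
        p=onz(i,b[1],zz)[0]; r=b[2]; print(nm,b[0],b[1].round(1),p.round(4),r[1],r[2])
g=cv2.cvtColor(im,cv2.COLOR_RGB2HSV); m=((g[...,1]<60)&(g[...,2]>150)).astype(np.uint8); m[:,:180]=0;m[:,330:]=0;m[:170]=0;m[260:]=0
cs=max(cv2.findContours(m,0,2)[0],key=cv2.contourArea); bx=cv2.boxPoints(cv2.minAreaRect(cs)); print(bx, onz(i,bx,.015).round(4))
E
```

```text
orange 428 [323.6  83.8] [ 0.8609 -0.0689  0.06  ] (28.206134796142578, 23.639881134033203) 2.726310968399048
orange 262 [416.1 203.8] [ 0.6065 -0.255   0.06  ] (16.604297637939453, 16.111099243164062) 80.53767395019531
orange 15 [250.4 214. ] [0.5904 0.0845 0.06  ] (1.0, 9.0) 0.0
green 257 [411.6 276.2] [ 0.4594 -0.2414  0.06  ] (16.99275779724121, 15.504340171813965) 82.87498474121094
green 17 [132.9 322.4] [0.3771 0.3184 0.06  ] (3.0, 4.0) 90.0
green 17 [110.1 329.6] [0.3639 0.3631 0.06  ] (3.0, 4.0) 90.0
green 16 [130.1 312.7] [0.3963 0.3245 0.06  ] (3.0, 4.0) 90.0
red 113 [233.1 213.4] [0.59   0.1148 0.088 ] (5.028697967529297, 22.349769592285156) 65.224853515625
yellow 40 [270.5 211.7] [0.5952 0.0443 0.052 ] (13.1519193649292, 2.959181785583496) 80.53767395019531
purple 274 [452.7 210.7] [ 0.5914 -0.3298  0.06  ] (14.0, 21.0) 90.0
blue 608 [  3.2 238.4] [0.5482 0.5786 0.06  ] (84.0, 8.0) 90.0
blue 329 [440.2 249.5] [ 0.5124 -0.3013  0.06  ] (17.71950912475586, 19.779918670654297) 74.05460357666016
blue 279 [ 95.1 232.1] [0.5581 0.3974 0.06  ] (54.4753532409668, 5.0808515548706055) 44.02898025512695
blue 273 [381.8 212.4] [ 0.5898 -0.1841  0.06  ] (16.970561981201172, 16.26345443725586) 45.0
[[180. 170.]
 [329. 170.]
 [329. 259.]
 [180. 259.]] [[ 0.6903  0.2409  0.015 ]
 [ 0.6863 -0.0787  0.015 ]
 [ 0.4954 -0.0756  0.015 ]
 [ 0.5004  0.2393  0.015 ]]
```

```bash
python3 - <<'E'
from h import *
s=robot.read_state(); i=robot.camera_info("wrist"); R=s["ee_rot"]
print("cam in tool",R.T@(i["eye"]-s["position"]),"\n",R.T@i["attitude"],i["fovy"])
print(relcmd([.585,.085,.30],[1,.07]))
E
```

```text
cam in tool [ 6.65148397e-02  7.45302675e-05 -1.59897637e-01] 
 [[ 5.10324428e-04 -9.72980041e-01 -2.30888673e-01]
 [ 9.99999564e-01  3.15952708e-04  8.78815421e-04]
 [-7.82119962e-04 -2.30889021e-01  9.72979778e-01]] 66.40586226274878
(array([-509.8, -275.1,  -76.2]), np.float64(1.114104763124482))
```

Request:
servo_tool:
  targets: [1, -40, -22, -6, 0.1, 1, -80, -43, -12, 0.2, 1, -120, -65, -18, 0.3, 1, -160, -86, -24, 0.4, 1, -200, -108, -30, 0.5, 1, -240, -130, -36, 0.6, 1, -280, -151, -42, 0.7, 1, -320, -173, -48, 0.8, 1, -360, -194, -54, 0.9, 1, -400, -216, -60, 1.0, 1, -440, -237, -66, 1.1, 1, -475, -256, -72, 1.114]

```text
time_s: 1.1
position: [0.5328, 0.1482, 0.29]
ee_rot: [[-0.066, 0.998, -0.001], [0.998, 0.066, 0.0], [0.0, -0.001, -1.0]]
contact_force: [0.9, 0.5, -0.6]
gripper_width: 1.001
gripper_force: 0.0
```

```bash
python3 - <<'E'
from h import *
s=robot.read_state();print(s["time_s"],s["position"],s["q"],s["ee_rot"][:,1])
print(relcmd([.585,.085,.30],[1,.07]))
E
```

```text
1.1 [0.5328486  0.14824952 0.28999303] [6.57635294e+00 6.69133986e+00 8.65006575e+01 8.60728996e-03
 8.68578701e+01 2.78465172e+00] [ 9.97811219e-01  6.61211173e-02 -8.76610928e-04]
(array([-66.6,  47.8, -10.1]), np.float64(-0.0037166792679510507))
```

Request:
servo_tool:
  targets: [1, -32, 23, -4, 0, 1, -32, 23, -4, 0, 1, -32, 23, -4, 0, 1, -32, 23, -4, 0]

```text
time_s: 1.43
position: [0.5568, 0.1199, 0.2934]
ee_rot: [[-0.069, 0.998, -0.002], [0.998, 0.069, 0.0], [0.001, -0.002, -1.0]]
contact_force: [-0.7, -0.0, -0.2]
gripper_width: 1.001
gripper_force: 0.0
```

```bash
python3 - <<'E'
from h import *
s=robot.read_state();print(s["position"],np.abs(s["dq"]).max())
i,im,d=grab("wrist"); save("w1",im); np.savez("w1.npz",im=im,d=d,eye=i["eye"],att=i["attitude"])
E
```

```text
[0.55679278 0.11993967 0.29338754] 1.6839253291803804
```

View pics/w1.png

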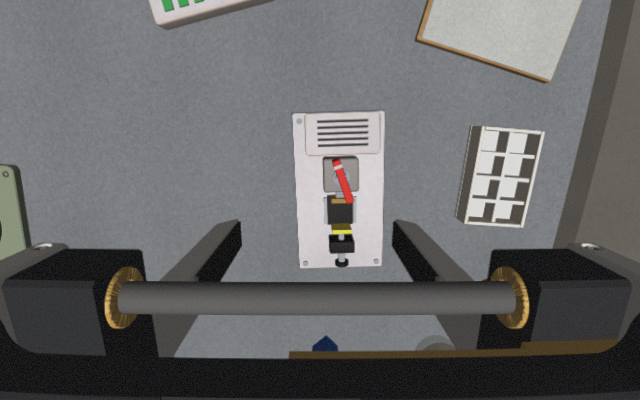

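Wrist view: the stage corners are at (293,113), (385,111), (383,267) and (299,268). The red wing runs (336,160)–(350,200), the bay is the dark opening at (341,212), the yellow pad is at (341,232) and the stop block at (341,243).

```bash
cat >> h.py <<'E'
def pts(info,d):
    v,u=np.mgrid[0:400,0:640]; r=rays(info,np.c_[u.ravel(),v.ravel()])
    P=np.array(info["eye"])+r*d.reshape(-1,1); P[d.ravel()==0]=np.nan
    return P.reshape(400,640,3)
def load(n):
    z=np.load(n+".npz"); i=dict(robot.camera_info(n[0]=="w" and "wrist" or "top")); i["eye"]=z["eye"]; i["attitude"]=z["att"]; return i,z["im"],z["d"]
E
python3 - <<'E'
from h import *
i,im,d=load("w1"); P=pts(i,d)
hsv=cv2.cvtColor(im,cv2.COLOR_RGB2HSV)
box=np.zeros((400,640),bool); box[95:280,280:400]=1
m=(box&(abs(P[...,2]-.015)<.005)&(hsv[...,1]<40)&(hsv[...,2]>140))
q=P[m][:,:2]; print("table z",np.nanmedian(P[100:200,250:280,2]),"plate z",np.median(P[m][:,2]))
r=cv2.minAreaRect(q.astype(np.float32)); print("plate",r)
for row in range(165,265,16):
    u=np.where(m[row])[0]; print(row,P[row,u[0],:2].round(4),P[row,u[-1],:2].round(4))
b=blobs(im[95:280,280:400],-5,5)[0]; mk=np.zeros((400,640),bool)
red=((hsv[...,0]<6)|(hsv[...,0]>174))&(hsv[...,1]>120)&box; print("red z",np.percentile(P[red][:,2],[5,50,95]))
t=red&(P[...,2]>.082); print("wing",P[t].mean(0),cv2.minAreaRect(P[t][:,:2].astype(np.float32)))
print("wing by ray rect", onz(i,np.array(b[2][0])+[280,95],.088),b[2])
y=(hsv[...,0]>23)&(hsv[...,0]<35)&(hsv[...,1]>120)&box; print("yellow",P[y].mean(0),cv2.minAreaRect(P[y][:,:2].astype(np.float32)))
cv2.imwrite("pics/crop1.png",cv2.resize(cv2.cvtColor(im[100:280,280:400],cv2.COLOR_RGB2BGR),None,fx=3.3,fy=3.3,interpolation=cv2.INTER_CUBIC))
E
```

```text
table z -0.00042705819185756555 plate z 0.014497594829334243
plate ((0.5929971933364868, 0.0878407210111618), (0.13015979528427124, 0.23561961948871613), 5.895526885986328)
165 [0.5251 0.126 ] [0.6519 0.1351]
181 [0.5264 0.1025] [0.6547 0.1117]
197 [0.5292 0.0784] [0.6579 0.0876]
213 [0.532  0.0541] [0.6589 0.0634]
229 [0.5349 0.0282] [0.6621 0.0382]
245 [0.538  0.0034] [0.6654 0.0121]
261 [ 0.5394 -0.0241] [ 0.6669 -0.0143]
red z [0.08564941 0.08736172 0.08854174]
wing [0.58976768 0.11869191 0.08736699] ((0.5894083976745605, 0.11962366849184036), (0.009356705471873283, 0.05568423494696617), 24.364320755004883)
wing by ray rect [[0.59148283 0.11503969 0.088     ]] ((64.57926940917969, 90.78659057617188), (36.05213165283203, 7.753677845001221), 69.775146484375)
yellow [0.59666625 0.04217354 0.04662582] ((0.5978468656539917, 0.03667879477143288), (0.026599805802106857, 0.020084841176867485), 6.552941799163818)
```

View pics/crop1.png

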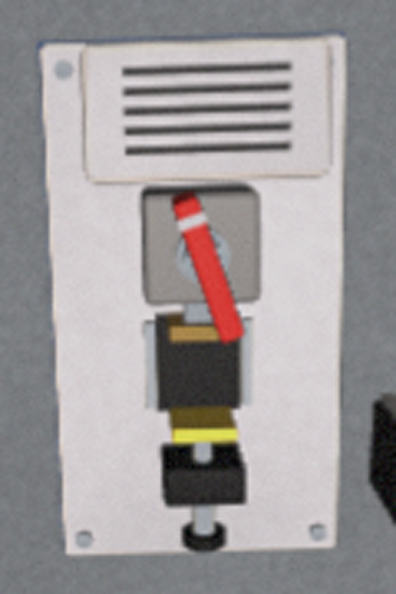

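The bay lies dark between its guides at crop (200,360), with the jaw at (205,330), the yellow pad at (205,425) and the wing pointing up and to the left. Plate size 130×235.6 mm, plate z 14.5 mm and wing z 87 mm all match the given figures. Next I move over the filter.

```bash
python3 - <<'E'
from h import *
i,im,d=load("w1"); P=pts(i,d)
print("bay floor z",P[200:220:3,341,2].round(4))
print(relcmd([.6065,-.26,.24]))
E
```

```text
bay floor z [0.0503 0.0156 0.0151 0.0162 0.0137 0.0147 0.0159]
(array([-383.2,   23.1,   53.3]), None)
```

Request:
servo_tool:
  targets: [0.6, -35, 2, 5, 0, 0.6, -70, 4, 10, 0, 0.6, -105, 6, 15, 0, 0.6, -140, 8, 20, 0, 0.6, -175, 11, 25, 0, 0.6, -210, 13, 30, 0, 0.6, -245, 15, 35, 0, 0.6, -280, 17, 40, 0, 0.6, -315, 19, 45, 0, 0.6, -350, 21, 50, 0, 0.6, -383, 23, 53, 0, 0.6, -383, 23, 53, 0]

```text
time_s: 2.48
position: [0.6066, -0.2644, 0.2395]
ee_rot: [[-0.067, 0.998, -0.002], [0.998, 0.067, -0.002], [-0.002, -0.002, -1.0]]
contact_force: [-0.2, -0.7, -0.3]
gripper_width: 0.798
gripper_force: 0.0
```

Request:
servo_tool:
  targets: [0.3, 0, 0, 0, 0, 0.3, 0, 0, 0, 0, 0.3, 0, 0, 0, 0]

```text
time_s: 2.73
position: [0.6074, -0.2583, 0.2415]
ee_rot: [[-0.073, 0.997, 0.0], [0.997, 0.073, 0.001], [0.001, 0.0, -1.0]]
contact_force: [1.0, 0.5, 0.1]
gripper_width: 0.662
gripper_force: 0.0
```

```bash
python3 - <<'E'
from h import *
s=robot.read_state();print(s["position"],np.abs(s["dq"]).max(),s["gripper_width"])
i,im,d=grab("wrist"); save("w2",im); np.savez("w2.npz",im=im,d=d,eye=i["eye"],att=i["attitude"])
P=pts(i,d); hsv=cv2.cvtColor(im,cv2.COLOR_RGB2HSV)
o=(hsv[...,0]>7)&(hsv[...,0]<21)&(hsv[...,1]>120)&(abs(P[...,2]-.06)<.006)
v,u=np.where(o); print(len(u),u.mean(),v.mean(),P[o].mean(0)); print(cv2.minAreaRect(P[o][:,:2].astype(np.float32)))
E
```

```text
[ 0.60741022 -0.2582545   0.24152609] 0.2604941451523185 0.6616902097281984
783 317.264367816092 182.92975734355045 [ 0.6086389  -0.25749321  0.05949544]
((0.6087448596954346, -0.2578725516796112), (0.033725906163454056, 0.030254634097218513), 9.81064224243164)
```

View pics/w2.png

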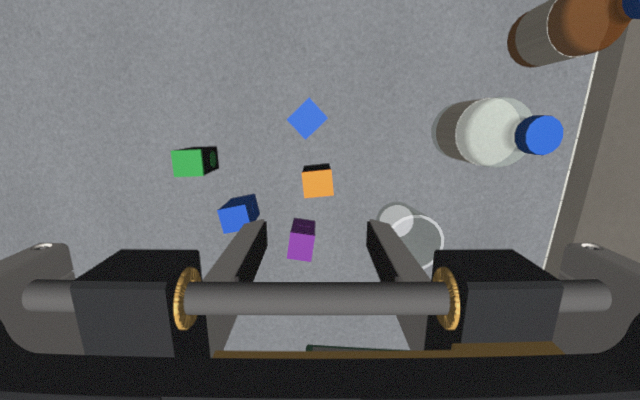

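The orange cap is at (318,182), measuring 33.7×30.3 mm with its 34 mm side along x at 9.8°, as specified. The beaker, at (410,235), is clear of the fingers at a 61 mm opening.

```bash
python3 - <<'E'
from h import *
a=np.radians(9.81); print(relcmd([.6088,-.2577,.042],[np.cos(a),np.sin(a)]))
E
```

```text
(array([  0.5,   1.3, 199.7]), np.float64(-0.098465513683891))
```

Request:
servo_tool:
  targets: [0.3, 0.5, 1.3, 30, -0.098, 0.3, 0.5, 1.3, 60, -0.098, 0.3, 0.5, 1.3, 95, -0.098, 0.3, 0.5, 1.3, 130, -0.098, 0.3, 0.5, 1.3, 160, -0.098, 0.3, 0.5, 1.3, 180, -0.098, 0.3, 0.5, 1.3, 192, -0.098, 0.3, 0.5, 1.3, 199, -0.098, 0.3, 0.5, 1.3, 199.5, -0.098, 0.3, 0.5, 1.3, 199.5, -0.098]

```text
time_s: 3.62
position: [0.6094, -0.26, 0.043]
ee_rot: [[-0.168, 0.986, 0.002], [0.986, 0.168, -0.001], [-0.001, 0.002, -1.0]]
contact_force: [0.1, 0.1, 0.6]
gripper_width: 0.648
gripper_force: 0.0
```

Request:
servo_tool:
  targets: [-1, 0, 0, 0, 0, -1, 0, 0, 0, 0, -1, 0, 0, 0, 0, -1, 0, 0, 0, 0, -1, 0, 0, 0, 0, -1, 0, 0, 0, 0, -1, 0, 0, 0, 0, -1, 0, 0, 0, 0]
  force: 15

```text
time_s: 4.28
position: [0.6089, -0.2604, 0.0426]
ee_rot: [[-0.167, 0.986, 0.001], [0.986, 0.167, -0.001], [-0.001, 0.001, -1.0]]
contact_force: [-0.1, 0.3, 4.6]
gripper_width: 0.362
gripper_force: 15.0
```

Request:
servo_tool:
  targets: [-1, 0, 0, -20, 0, -1, 0, 0, -50, 0, -1, 0, 0, -85, 0, -1, 0, 0, -120, 0, -1, 0, 0, -150, 0, -1, 0, 0, -150, 0, -1, 0, 0, -150, 0, -1, 0, 0, -150, 0]

```text
time_s: 4.95
position: [0.6073, -0.2594, 0.1896]
ee_rot: [[-0.167, 0.986, -0.003], [0.986, 0.167, 0.002], [0.002, -0.003, -1.0]]
contact_force: [-1.1, -0.5, -1.6]
gripper_width: 0.36
gripper_force: 15.0
```

```bash
python3 - <<'E'
from h import *
s=robot.read_state();print(s["position"],s["gripper_width"],s["contact_force"])
th=.0995; ey=np.array([-np.sin(th),np.cos(th),0]); bay=np.array([.5896,.1195,0])-.054*ey; print(bay)
print(relcmd(bay-.0027*ey+[0,0,.19],[np.cos(th),np.sin(th)]))
i,im,d=grab("wrist"); P=pts(i,d); hsv=cv2.cvtColor(im,cv2.COLOR_RGB2HSV); save("w3",im)
o=(hsv[...,0]>7)&(hsv[...,0]<21)&(hsv[...,1]>120); v,u=np.where(o); 
for b in blobs(im,7,21,amin=40)[:4]: print(b[:3])
E
```

```text
[ 0.60731341 -0.25938035  0.18962058] 0.36009874532975295 [-1.13096801 -0.48365355 -1.56654895]
[0.59496414 0.06576709 0.        ]
(array([3.199e+02, 4.200e+01, 2.000e-01]), np.float64(0.06852414258236861))
(np.int32(4013), array([316.41714428, 253.07351109]), ((316.5, 253.0), (58.0, 69.0), 90.0))
(np.int32(2814), array([351.19829424, 352.40547264]), ((324.45684814453125, 351.7242431640625), (13.669870376586914, 350.9959411621094), 89.24615478515625))
(np.int32(978), array([631.72699387,  34.50511247]), ((629.5, 35.0), (70.0, 19.0), 90.0))
(np.int32(555), array([240.63243243, 299.33693694]), ((241.90711975097656, 298.9679260253906), (16.111614227294922, 62.39539337158203), 3.094058036804199))
```

Request:
servo_tool:
  targets: [-1, 25, 3, 0, 0.01, -1, 52, 7, 0, 0.02, -1, 84, 11, 0, 0.03, -1, 116, 15, 0, 0.04, -1, 148, 19, 0, 0.05, -1, 180, 24, 0, 0.06, -1, 212, 28, 0, 0.068, -1, 244, 32, 0, 0.068, -1, 274, 36, 0, 0.068, -1, 298, 39, 0, 0.068, -1, 313, 41, 0, 0.068, -1, 320, 42, 0, 0.068]

```text
time_s: 6.0
position: [0.5941, 0.065, 0.1885]
ee_rot: [[-0.102, 0.995, -0.006], [0.995, 0.102, 0.001], [0.001, -0.006, -1.0]]
contact_force: [0.7, -0.3, -1.5]
gripper_width: 0.361
gripper_force: 15.0
```

Request:
servo_tool:
  targets: [-1, 0, 0, 0, 0, -1, 0, 0, 0, 0, -1, 0, 0, 0, 0, -1, 0, 0, 0, 0]

```text
time_s: 6.33
position: [0.5963, 0.0612, 0.1913]
ee_rot: [[-0.098, 0.995, -0.001], [0.995, 0.098, -0.0], [-0.0, -0.001, -1.0]]
contact_force: [-0.3, 0.1, -1.0]
gripper_width: 0.364
gripper_force: 15.0
```

```bash
cat > cap.py <<'E'
from h import *
s=robot.read_state(); i,im,d=grab("wrist"); save("w4",im); np.savez("w4.npz",im=im,d=d,eye=i["eye"],att=i["attitude"])
R=s["ee_rot"]; p=s["position"]; print(p,R[:,1],s["contact_force"],s["gripper_force"])
P=pts(i,d); T=(P-p)@R   # tool coords
hsv=cv2.cvtColor(im,cv2.COLOR_RGB2HSV)
o=(hsv[...,0]>7)&(hsv[...,0]<21)&(hsv[...,1]>120); o[:,:250]=0;o[:,400:]=0;o[:200]=0;o[281:]=0
n,l,st,c=cv2.connectedComponentsWithStats(o.astype(np.uint8)); k=1+st[1:,4].argmax(); o=l==k; print(st[k])
q=T[o]; print("cap z tool",np.nanmedian(q[:,2]),"rect tool xy mm",cv2.minAreaRect((q[:,:2]*1000).astype(np.float32)), np.nanpercentile(q[:,:2]*1000,[1,99],axis=0))
th=.0995; ey=np.array([-np.sin(th),np.cos(th),0]); bay=np.array([.5896,.1195,0])-.054*ey
print("to bay (tool=bay)",relcmd(bay+[0,0,.0576],[np.cos(th),np.sin(th)]))
E
python3 cap.py
```

```text
[0.59627313 0.06115502 0.19126637] [ 9.95167084e-01  9.81925314e-02 -8.37469601e-04] [-0.31831968  0.12093417 -1.03283054] 14.98339170590043
[ 281  223   71   58 3911]
cap z tool -0.01699099651053991 rect tool xy mm ((-53.820072174072266, 17.56814193725586), (28.277240753173828, 141.10581970214844), 71.39705657958984) [[-11.87475785 -16.69669484]
 [ 17.21577013  17.17318127]]
to bay (tool=bay) (array([  4.7,  -0.9, 133.9]), np.float64(-0.0011919018868875586))
```

View pics/w4.png

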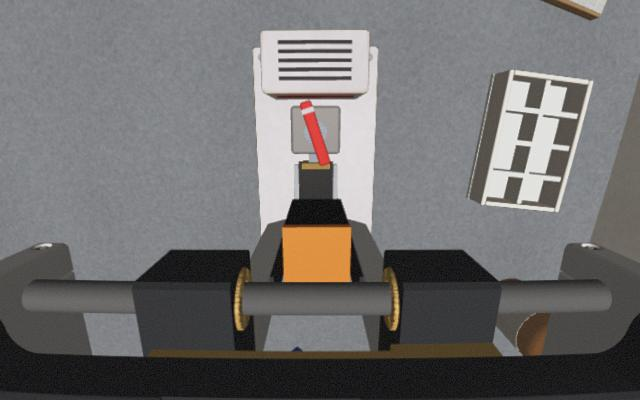

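Cap held at (316,253), far edge 17.3 mm ahead of the TCP, so the filter centre is about 2.4 mm along tool x. The wing, at (314,133), and the guides at (297,185) and (334,185) are visible, so I make a second and last measurement of the stage from here.

```bash
python3 - <<'E'
from h import *
i,im,d=load("w4"); s=robot.read_state(); P=pts(i,d); hsv=cv2.cvtColor(im,cv2.COLOR_RGB2HSV)
box=np.zeros((400,640),bool); box[90:175,240:390]=1
t=((hsv[...,0]<6)|(hsv[...,0]>174))&(hsv[...,1]>120)&box&(P[...,2]>.083)
print("wing",P[t][:,2].mean(),cv2.minAreaRect(P[t][:,:2].astype(np.float32)))
for row in (100,120,140,160,180,195):
    m=(abs(P[row,:,2]-.015)<.005)&(hsv[row,:,2]>130)&(hsv[row,:,1]<40); u=np.where(m)[0]; u=u[(u>240)&(u<390)]
    a,b=P[row,u[0]],P[row,u[-1]]; print(row,a[:2].round(4),b[:2].round(4),((a+b)/2)[:2].round(4))
for row in (175,182,190):
    print(row,[(u,round(float(P[row,u,0]),4),round(float(P[row,u,2]),3),int(hsv[row,u,2])) for u in range(290,342,2)])
E
```

```text
wing 0.08749622536444264 ((0.5893675684928894, 0.11919323354959488), (0.009585879743099213, 0.05497470870614052), 24.54863929748535)
100 [0.5228 0.1453] [0.6504 0.1581] [0.5866 0.1517]
120 [0.5248 0.1248] [0.6521 0.1374] [0.5884 0.1311]
140 [0.5272 0.1037] [0.654  0.1163] [0.5906 0.11  ]
160 [0.5293 0.0819] [0.6577 0.0943] [0.5935 0.0881]
180 [0.5302 0.0589] [0.6597 0.0719] [0.5949 0.0654]
195 [0.5326 0.042 ] [0.6604 0.055 ] [0.5965 0.0485]
175 [(290, 0.5661, 0.014, 223), (292, 0.5683, 0.014, 222), (294, nan, nan, 199), (296, 0.5731, 0.021, 194), (298, 0.5752, 0.02, 147), (300, 0.5772, 0.015, 56), (302, 0.5795, 0.016, 64), (304, 0.5817, 0.015, 63), (306, 0.5839, 0.015, 63), (308, 0.5861, 0.016, 61), (310, 0.5883, 0.016, 66), (312, 0.5905, 0.014, 61), (314, 0.5927, 0.016, 59), (316, 0.5949, 0.015, 62), (318, 0.5972, 0.015, 62), (320, 0.5993, 0.016, 66), (322, 0.6016, 0.014, 61), (324, 0.6038, 0.015, 64), (326, 0.606, 0.015, 66), (328, 0.6083, 0.015, 60), (330, 0.6105, 0.015, 59), (332, 0.6126, 0.016, 83), (334, 0.6145, 0.021, 191), (336, 0.6167, 0.02, 193), (338, 0.6193, 0.015, 220), 
[... 699 characters left out ...]
 0.015, 222)]
190 [(290, 0.5675, 0.015, 221), (292, 0.5697, 0.015, 221), (294, 0.5722, 0.019, 186), (296, 0.5744, 0.02, 195), (298, 0.5767, 0.02, 183), (300, 0.5787, 0.016, 50), (302, 0.5809, 0.015, 58), (304, 0.5832, 0.014, 57), (306, 0.5854, 0.015, 61), (308, 0.5877, 0.016, 59), (310, 0.5899, 0.015, 60), (312, 0.5921, 0.016, 62), (314, 0.5944, 0.016, 58), (316, 0.5966, 0.016, 61), (318, 0.5988, 0.016, 62), (320, 0.6011, 0.015, 64), (322, 0.6033, 0.016, 59), (324, 0.6056, 0.015, 63), (326, 0.6078, 0.016, 55), (328, 0.6101, 0.015, 59), (330, 0.6123, 0.015, 62), (332, 0.6145, 0.016, 98), (334, 0.6164, 0.019, 193), (336, 0.6186, 0.02, 194), (338, 0.6215, 0.013, 220), (340, 0.6236, 0.014, 220)]
```

Request:
servo_tool:
  targets: [-1, 2.2, -1, 20, 0, -1, 2.2, -1, 45, 0, -1, 2.2, -1, 70, 0, -1, 2.2, -1, 90, 0, -1, 2.2, -1, 105, 0, -1, 2.2, -1, 115, 0, -1, 2.2, -1, 121, 0, -1, 2.2, -1, 121, 0, -1, 2.2, -1, 121, 0, -1, 2.2, -1, 121, 0]

```text
time_s: 7.22
position: [0.5964, 0.0644, 0.0722]
ee_rot: [[-0.1, 0.995, 0.003], [0.995, 0.1, -0.0], [-0.0, 0.003, -1.0]]
contact_force: [1.0, 0.0, -1.0]
gripper_width: 0.362
gripper_force: 15.0
```

```bash
python3 cap.py
```

```text
[0.59635661 0.06440563 0.07215769] [0.99502002 0.09963962 0.00266383] [ 1.03266584  0.04802942 -1.04149566] 14.983355943113565
[ 281  224   71   57 3896]
cap z tool -0.01699288357810492 rect tool xy mm ((6.828460693359375, -0.17059898376464844), (28.90024185180664, 26.46344566345215), 48.11998748779297) [[-11.85827469 -16.73973846]
 [ 17.20518416  17.09689911]]
to bay (tool=bay) (array([ 1.5, -1.3, 14.7]), np.float64(0.00042391868867319715))
```

Request:
servo_tool:
  targets: [-1, 0, 0, 0, 0, -1, 0, 0, 0, 0, -1, 0, 0, 0, 0]

```text
time_s: 7.52
position: [0.5955, 0.0646, 0.0714]
ee_rot: [[-0.1, 0.995, 0.001], [0.995, 0.1, -0.0], [-0.0, 0.001, -1.0]]
contact_force: [-0.1, 0.2, -1.2]
gripper_width: 0.363
gripper_force: 15.0
```

Request:
servo_tool:
  targets: [-1, 0, 0, 0, 0, -1, 0, 0, 0, 0]

```text
time_s: 7.68
position: [0.5952, 0.0646, 0.0709]
ee_rot: [[-0.1, 0.995, 0.0], [0.995, 0.1, -0.0], [-0.0, 0.0, -1.0]]
contact_force: [0.2, 0.1, -1.4]
gripper_width: 0.358
gripper_force: 15.0
```

Request:
servo_tool:
  targets: [-1, 0, 0, 0, 0]

```text
time_s: 7.77
position: [0.5951, 0.0646, 0.0708]
ee_rot: [[-0.1, 0.995, 0.0], [0.995, 0.1, 0.0], [0.0, 0.0, -1.0]]
contact_force: [-0.3, 0.7, -1.1]
gripper_width: 0.357
gripper_force: 15.0
```

Request:
servo_tool:
  targets: [-1, -1.3, 0, 2, 0, -1, -1.3, 0, 5, 0, -1, -1.3, 0, 8, 0, -1, -1.3, 0, 10, 0, -1, -1.3, 0, 11, 0, -1, -1.3, 0, 12, 0, -1, -1.3, 0, 12, 0, -1, -1.3, 0, 12, 0, -1, -1.3, 0, 12, 0]

```text
time_s: 8.52
position: [0.5954, 0.0633, 0.0589]
ee_rot: [[-0.1, 0.995, 0.0], [0.995, 0.1, -0.0], [-0.0, 0.0, -1.0]]
contact_force: [-0.2, 0.6, -0.7]
gripper_width: 0.358
gripper_force: 15.0
```

Request:
servo_tool:
  targets: [-1, 0, 0, 0.4, 0, -1, 0, 0, 0.7, 0, -1, 0, 0, 1, 0, -1, 0, 0, 1, 0, -1, 0, 0, 1, 0]

```text
time_s: 8.93
position: [0.5952, 0.0633, 0.0577]
ee_rot: [[-0.1, 0.995, -0.0], [0.995, 0.1, -0.0], [-0.0, -0.0, -1.0]]
contact_force: [-0.3, -0.2, -1.3]
gripper_width: 0.362
gripper_force: 15.0
```

Between the guides with no resistance. I lower it until it touches.

Request:
servo_tool:
  targets: [-1, 0, 0, 0.3, 0, -1, 0, 0, 0.6, 0, -1, 0, 0, 0.6, 0, -1, 0, 0, 0.6, 0]

```text
time_s: 9.27
position: [0.5953, 0.0633, 0.0576]
ee_rot: [[-0.1, 0.995, 0.0], [0.995, 0.1, -0.0], [-0.0, 0.0, -1.0]]
contact_force: [-2.3, -0.6, 2.2]
gripper_width: 0.364
gripper_force: 15.0
```

Request:
servo_tool:
  targets: [-1, 0, 0, 0.3, 0, -1, 0, 0, 0.6, 0, -1, 0, 0, 0.6, 0, -1, 0, 0, 0.6, 0]

```text
time_s: 9.6
position: [0.5953, 0.0633, 0.0576]
ee_rot: [[-0.1, 0.995, 0.0], [0.995, 0.1, -0.0], [-0.0, 0.0, -1.0]]
contact_force: [-2.9, 0.4, 7.8]
gripper_width: 0.365
gripper_force: 15.0
```

Request:
servo_tool:
  targets: [-1, 0, 0, -0.6, 0, -1, 0, 0, -0.6, 0, -0.1, 0, 0, -0.6, 0, 0.1, 0, 0, -0.6, 0, 0.1, 0, 0, -0.6, 0, 0.1, 0, 0, -0.6, 0, 0.1, 0, 0, -0.6, 0]

```text
time_s: 10.18
position: [0.5952, 0.0633, 0.0568]
ee_rot: [[-0.1, 0.995, -0.0], [0.995, 0.1, 0.0], [0.0, -0.0, -1.0]]
contact_force: [-0.2, 0.8, 0.2]
gripper_width: 0.547
gripper_force: 0.0
```

Request:
servo_tool:
  targets: [0.1, 0, 0, -20, 0, 0.1, 0, 0, -45, 0, 0.1, 0, 0, -75, 0, 0.1, 0, 0, -100, 0, 0.1, 0, 0, -120, 0, 0.1, -25, 0, -130, 0, 0.1, -25, 0, -130, 0, 0.1, -25, 0, -130, 0, 0.1, -25, 0, -130, 0]

```text
time_s: 10.93
position: [0.597, 0.0387, 0.1861]
ee_rot: [[-0.099, 0.995, -0.002], [0.995, 0.099, 0.001], [0.001, -0.002, -1.0]]
contact_force: [0.2, 0.1, -0.5]
gripper_width: 0.547
gripper_force: 0.0
```

```bash
python3 - <<'E'
from h import *
s=robot.read_state(); i,im,d=grab("wrist"); np.savez("w5.npz",im=im,d=d,eye=i["eye"],att=i["attitude"])
print(s["position"],s["gripper_width"])
cv2.imwrite("pics/w5.png",cv2.resize(cv2.cvtColor(im[20:280,220:420],cv2.COLOR_RGB2BGR),None,fx=2.3,fy=2.3))
P=pts(i,d); hsv=cv2.cvtColor(im,cv2.COLOR_RGB2HSV)
o=(hsv[...,0]>7)&(hsv[...,0]<21)&(hsv[...,1]>120)&(abs(P[...,2]-.075)<.006); o[:,:250]=0;o[:,400:]=0
r=cv2.minAreaRect(P[o][:,:2].astype(np.float32)); print(r,np.median(P[o][:,2]))
th=.0995; D=np.array([*r[0]])-[.5950,.0656]; print("stage offset from bay mm",1000*D@np.array([[np.cos(th),-np.sin(th)],[np.sin(th),np.cos(th)]]))
b=np.radians(24.45); print("wing",relcmd([.5894,.1193,.15],[np.cos(b),np.sin(b)]))
E
```

```text
[0.59700154 0.03870845 0.186114  ] 0.5472039356090577
((0.5953020453453064, 0.0657983273267746), (0.03352098912000656, 0.029803728684782982), 6.039248466491699) 0.07458163239569232
stage offset from bay mm [0.32025244 0.16734244]
wing (array([80.7,  0.8, 35.7]), np.float64(-0.3267326796387038))
```

View pics/w5.png

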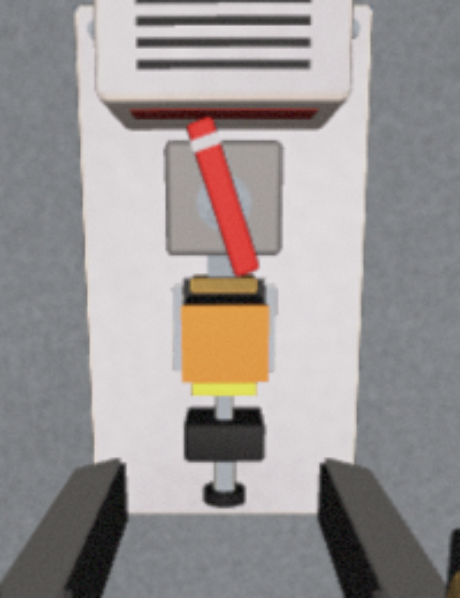

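The filter stands in the bay at crop (225,342), 0.3 mm from the mark and level (cap z 75 mm), with the wing at (223,197). Next the knob.

Request:
servo_tool:
  targets: [-0.4, 15, 0, 3, -0.05, -0.4, 35, 0.4, 8, -0.12, -0.4, 55, 0.6, 16, -0.2, -0.4, 70, 0.8, 26, -0.27, -0.4, 79, 0.8, 34, -0.327, -0.4, 80.7, 0.8, 35.7, -0.327, -0.4, 80.7, 0.8, 35.7, -0.327, -0.4, 80.7, 0.8, 35.7, -0.327, -0.4, 80.7, 0.8, 35.7, -0.327, -0.4, 80.7, 0.8, 35.7, -0.327, -0.4, 80.7, 0.8, 35.7, -0.327, -0.4, 80.7, 0.8, 35.7, -0.327]

```text
time_s: 11.98
position: [0.5909, 0.1183, 0.1519]
ee_rot: [[-0.413, 0.911, 0.001], [0.911, 0.413, 0.0], [-0.0, 0.001, -1.0]]
contact_force: [0.1, 0.1, -1.0]
gripper_width: 0.299
gripper_force: 0.0
```

```bash
python3 - <<'E'
from h import *
s=robot.read_state(); print(s["position"],s["gripper_width"],s["torque"],s["q"])
b=np.radians(24.45); print("wing",relcmd([.5894,.1193,.078],[np.cos(b),np.sin(b)]))
E
```

```text
[0.59085263 0.11827523 0.15192389] 0.29915515240931523 [ 0.02877757 -0.01113253 -0.0144299 ] [ 3.09555694e+00  1.88672382e+01  8.84433265e+01 -7.82965251e-04
  7.26415678e+01 -2.13104672e+01]
wing (array([ 1.6, -1. , 73.9]), np.float64(-0.0007635737720670388))
```

Request:
servo_tool:
  targets: [-0.4, 1.2, -0.8, 15, 0, -0.4, 1.2, -0.8, 30, 0, -0.4, 1.2, -0.8, 45, 0, -0.4, 1.2, -0.8, 58, 0, -0.4, 1.2, -0.8, 66, 0, -0.4, 1.2, -0.8, 71, 0, -0.4, 1.2, -0.8, 74, 0, -0.4, 1.2, -0.8, 74, 0, -0.4, 1.2, -0.8, 74, 0, -0.4, 1.2, -0.8, 74, 0, -0.4, 1.2, -0.8, 74, 0]

```text
time_s: 12.9
position: [0.5899, 0.1196, 0.0783]
ee_rot: [[-0.414, 0.91, 0.002], [0.91, 0.414, 0.0], [-0.001, 0.001, -1.0]]
contact_force: [0.7, 0.1, 0.3]
gripper_width: 0.303
gripper_force: 0.0
```

Request:
servo_tool:
  targets: [-0.4, 0, 0, 0, 0, -0.4, 0, 0, 0, 0, -0.4, 0, 0, 0, 0]

```text
time_s: 13.15
position: [0.5894, 0.1196, 0.0778]
ee_rot: [[-0.414, 0.91, 0.0], [0.91, 0.414, 0.0], [-0.0, 0.0, -1.0]]
contact_force: [-0.3, -0.2, -0.1]
gripper_width: 0.303
gripper_force: 0.0
```

```bash
python3 - <<'E'
from h import *
b=np.radians(24.45); print("wing",relcmd([.5894,.1193,.077],[np.cos(b),np.sin(b)]))
s=robot.read_state(); print(s["torque"],s["contact_force"])
E
```

```text
wing (array([-0.3, -0.1,  0.8]), np.float64(0.00030630531777520176))
[-0.03244707 -0.00286395 -0.03927992] [-0.32059348 -0.16142792 -0.05982568]
```

Request:
servo_tool:
  targets: [-0.6, -0.3, 0, 1, 0, -1, -0.3, 0, 1, 0, -1, -0.3, 0, 1, 0, -1, -0.3, 0, 1, 0, -1, -0.3, 0, 1, 0, -1, -0.3, 0, 1, 0, -1, -0.3, 0, 1, 0]
  force: 50

```text
time_s: 13.73
position: [0.5893, 0.1192, 0.0763]
ee_rot: [[-0.414, 0.91, -0.0], [0.91, 0.414, -0.0], [0.0, -0.0, -1.0]]
contact_force: [-0.4, 0.1, -0.2]
gripper_width: 0.103
gripper_force: 50.0
```

```bash
cat > t.py <<'E'
from h import *
s=robot.read_state(); R=s["ee_rot"]; y=np.arctan2(R[1,1],R[0,1])
print("t",round(s["time_s"],2),"yaw",y.round(4),"turned",(.4267-y).round(4),"tq",s["torque"].round(3),"F",s["contact_force"].round(1),"pos",s["position"].round(4),"w",round(s["gripper_width"],3),s["gripper_force"],"q6",s["q"][5].round(2),"eff",s["joint_efforts"][[0,3,4,5]].round(3))
E
python3 t.py
```

```text
t 13.73 yaw 0.4269 turned -0.0002 tq [-0.064  0.063 -0.115] F [-0.4  0.1 -0.2] pos [0.5893 0.1192 0.0763] w 0.103 49.999040365219116 q6 -21.26 eff [ 0.2    0.062 -0.047 -0.112]
```

Request:
servo_tool:
  targets: [-1, 0, 0, 0, 0.02, -1, 0, 0, 0, 0.05, -1, 0, 0, 0, 0.08, -1, 0, 0, 0, 0.11, -1, 0, 0, 0, 0.14, -1, 0, 0, 0, 0.17, -1, 0, 0, 0, 0.2, -1, 0, 0, 0, 0.22, -1, 0, 0, 0, 0.24, -1, 0, 0, 0, 0.26]

```text
time_s: 14.57
position: [0.5893, 0.1192, 0.0763]
ee_rot: [[-0.165, 0.986, -0.0], [0.986, 0.165, -0.0], [-0.0, -0.0, -1.0]]
contact_force: [-0.6, -1.0, -0.7]
gripper_width: 0.103
gripper_force: 50.0
```

```bash
python3 t.py
```

```text
t 14.57 yaw 0.1657 turned 0.261 tq [-0.123  0.114  0.282] F [-0.6 -1.  -0.7] pos [0.5893 0.1192 0.0763] w 0.103 50.04220962524414 q6 -6.29 eff [-0.091  0.256 -0.02   0.061]
```

Request:
servo_tool:
  targets: [-1, 0, 0, 0, 0.02, -1, 0, 0, 0, 0.04, -1, 0, 0, 0, 0.06, -1, 0, 0, 0, 0.08]

```text
time_s: 14.9
position: [0.5893, 0.1192, 0.0763]
ee_rot: [[-0.085, 0.996, -0.0], [0.996, 0.085, -0.0], [-0.0, -0.0, -1.0]]
contact_force: [-0.7, 0.2, -1.2]
gripper_width: 0.101
gripper_force: 50.0
```

```bash
python3 t.py
```

```text
t 14.9 yaw 0.0851 turned 0.3416 tq [-0.175  0.092  0.228] F [-0.7  0.2 -1.2] pos [0.5893 0.1192 0.0763] w 0.101 50.04264056682587 q6 -1.68 eff [-0.064  0.276 -0.002  0.065]
```

Request:
servo_tool:
  targets: [-1, 0, 0, 0, 0, -1, 0, 0, 0, 0, -1, 0, 0, 0, 0]

```text
time_s: 15.15
position: [0.5893, 0.1192, 0.0763]
ee_rot: [[-0.087, 0.996, -0.0], [0.996, 0.087, -0.0], [0.0, -0.0, -1.0]]
contact_force: [-0.4, -0.5, -2.0]
gripper_width: 0.106
gripper_force: 50.0
```

```bash
python3 t.py
```

```text
t 15.15 yaw 0.0868 turned 0.3399 tq [-0.171  0.127  0.177] F [-0.4 -0.5 -2. ] pos [0.5893 0.1192 0.0763] w 0.106 50.01667857170105 q6 -1.78 eff [0.078 0.246 0.005 0.156]
```

```bash
python3 - <<'E'
from h import *
th=.0995; R2=np.array([[np.cos(th),-np.sin(th)],[np.sin(th),np.cos(th)]])
for n in ("w1","w5"):
    i,im,d=load(n); P=pts(i,d); hsv=cv2.cvtColor(im,cv2.COLOR_RGB2HSV)
    S=(P[...,:2]-[.5950,.0656])@R2*1000; S[...,1]-=4   # stage mm
    for nm,h in (("brass",(10,24)),("yellow",(24,34))):
        m=(hsv[...,0]>=h[0])&(hsv[...,0]<=h[1])&(hsv[...,1]>90)&(abs(P[...,2]-.0515)<.004)&(abs(S[...,0])<20)&(abs(S[...,1])<40)
        if m.sum(): print(n,nm,m.sum(),"x",np.percentile(S[m][:,0],[2,98]).round(1),"y",np.percentile(S[m][:,1],[0,3,25,50,75,97,100]).round(1))
E
```

```text
w1 brass 67 x [-13.7   9.9] y [-27.2 -23.9  15.8  17.4  19.   20.3  20.3]
w1 yellow 94 x [-13.4  12.9] y [-29.4 -29.3 -27.6 -25.9 -24.4 -23.5 -23.1]
w5 brass 214 x [-13.5  13.3] y [-28.4 -24.3  14.9  16.7  18.6  20.3  20.4]
w5 yellow 137 x [-12.9  12.8] y [-29.5 -29.3 -28.3 -27.2 -26.1 -25.  -24.7]
```

Geometry puts contact near 0.5 rad. I turn in small steps, reading the torque each time.

Request:
servo_tool:
  targets: [-1, 0, 0, 0, 0.02, -1, 0, 0, 0, 0.04]

```text
time_s: 15.32
position: [0.5893, 0.1192, 0.0763]
ee_rot: [[-0.045, 0.999, -0.0], [0.999, 0.045, -0.0], [-0.0, -0.0, -1.0]]
contact_force: [0.5, -0.5, -2.3]
gripper_width: 0.105
gripper_force: 50.0
```

```bash
python3 t.py
```

```text
t 15.32 yaw 0.0453 turned 0.3814 tq [-0.105  0.037  0.299] F [ 0.5 -0.5 -2.3] pos [0.5893 0.1192 0.0763] w 0.105 50.04245102405548 q6 0.6 eff [-0.018  0.301  0.024  0.043]
```

Request:
servo_tool:
  targets: [-1, 0, 0, 0, 0.02, -1, 0, 0, 0, 0.04]

```text
time_s: 15.48
position: [0.5893, 0.1192, 0.0763]
ee_rot: [[-0.005, 1.0, -0.0], [1.0, 0.005, -0.0], [-0.0, -0.0, -1.0]]
contact_force: [-0.3, -0.5, -2.3]
gripper_width: 0.098
gripper_force: 50.0
```

```bash
python3 t.py
```

```text
t 15.48 yaw 0.0051 turned 0.4216 tq [-0.21   0.074  0.254] F [-0.3 -0.5 -2.3] pos [0.5893 0.1192 0.0763] w 0.098 50.042354464530945 q6 2.91 eff [0.028 0.318 0.04  0.065]
```

Request:
servo_tool:
  targets: [-1, 0, 0, 0, 0.02, -1, 0, 0, 0, 0.04]

```text
time_s: 15.65
position: [0.5893, 0.1192, 0.0763]
ee_rot: [[0.035, 0.999, -0.0], [0.999, -0.035, -0.0], [-0.0, -0.0, -1.0]]
contact_force: [1.0, -0.3, -2.0]
gripper_width: 0.1
gripper_force: 50.0
```

```bash
python3 t.py
```

```text
t 15.65 yaw -0.035 turned 0.4617 tq [-0.096  0.025  0.284] F [ 1.  -0.3 -2. ] pos [0.5893 0.1192 0.0763] w 0.1 50.042288303375244 q6 5.2 eff [0.06  0.332 0.059 0.066]
```

Request:
servo_tool:
  targets: [-1, 0, 0, 0, 0.02, -1, 0, 0, 0, 0.04]

```text
time_s: 15.82
position: [0.5893, 0.1192, 0.0763]
ee_rot: [[0.075, 0.997, -0.0], [0.997, -0.075, -0.0], [-0.0, -0.0, -1.0]]
contact_force: [-0.2, -0.6, -2.7]
gripper_width: 0.107
gripper_force: 50.0
```

```bash
python3 t.py
```

```text
t 15.82 yaw -0.075 turned 0.5017 tq [-0.166  0.016  0.248] F [-0.2 -0.6 -2.7] pos [0.5893 0.1192 0.0763] w 0.107 50.04218637943268 q6 7.5 eff [0.091 0.345 0.081 0.066]
```

Request:
servo_tool:
  targets: [-1, 0, 0, 0, 0.02, -1, 0, 0, 0, 0.04]

```text
time_s: 15.98
position: [0.5893, 0.1192, 0.0764]
ee_rot: [[0.115, 0.993, -0.0], [0.993, -0.115, -0.0], [-0.0, -0.0, -1.0]]
contact_force: [-0.3, -0.9, -2.1]
gripper_width: 0.105
gripper_force: 50.0
```

```bash
python3 t.py
```

```text
t 15.98 yaw -0.115 turned 0.5417 tq [-0.147 -0.061  0.295] F [-0.3 -0.9 -2.1] pos [0.5893 0.1192 0.0764] w 0.105 50.04212737083435 q6 9.79 eff [0.123 0.359 0.106 0.066]
```

Request:
servo_tool:
  targets: [-1, 0, 0, 0, 0.02, -1, 0, 0, 0, 0.04]

```text
time_s: 16.15
position: [0.5893, 0.1192, 0.0763]
ee_rot: [[0.154, 0.988, -0.0], [0.988, -0.154, -0.0], [-0.0, -0.0, -1.0]]
contact_force: [-0.3, -0.6, -3.3]
gripper_width: 0.102
gripper_force: 50.0
```

```bash
python3 t.py
```

```text
t 16.15 yaw -0.155 turned 0.5817 tq [-0.116 -0.071  0.299] F [-0.3 -0.6 -3.3] pos [0.5893 0.1192 0.0763] w 0.102 50.042080879211426 q6 12.08 eff [0.162 0.375 0.134 0.066]
```

Request:
servo_tool:
  targets: [-1, 0, 0, 0, 0.02, -1, 0, 0, 0, 0.03]

```text
time_s: 16.32
position: [0.5894, 0.1192, 0.0764]
ee_rot: [[0.184, 0.983, -0.0], [0.983, -0.184, -0.0], [-0.0, -0.0, -1.0]]
contact_force: [0.2, -0.2, -2.6]
gripper_width: 0.103
gripper_force: 50.0
```

```bash
python3 t.py
```

```text
t 16.32 yaw -0.1846 turned 0.6113 tq [-0.159 -0.02   0.287] F [ 0.2 -0.2 -2.6] pos [0.5894 0.1192 0.0764] w 0.103 50.045233368873596 q6 13.77 eff [0.186 0.392 0.162 0.247]
```

Request:
servo_tool:
  targets: [-1, 0, 0, 0, 0.01, -1, 0, 0, 0, 0.02]

```text
time_s: 16.48
position: [0.5894, 0.1192, 0.0764]
ee_rot: [[0.203, 0.979, -0.0], [0.979, -0.203, -0.0], [-0.0, -0.0, -1.0]]
contact_force: [-0.3, -0.2, -4.2]
gripper_width: 0.103
gripper_force: 50.1
```

```bash
python3 t.py
```

```text
t 16.48 yaw -0.2039 turned 0.6306 tq [-0.18  -0.018  0.283] F [-0.3 -0.2 -4.2] pos [0.5894 0.1192 0.0764] w 0.103 50.05024194717407 q6 14.88 eff [0.208 0.415 0.193 0.193]
```

Request:
servo_tool:
  targets: [-1, 0, 0, 0, 0.01, -1, 0, 0, 0, 0.02]

```text
time_s: 16.65
position: [0.5893, 0.1192, 0.0764]
ee_rot: [[0.222, 0.975, -0.0], [0.975, -0.222, -0.0], [-0.0, -0.0, -1.0]]
contact_force: [0.5, -0.4, -3.8]
gripper_width: 0.107
gripper_force: 50.1
```

```bash
python3 t.py
```

```text
t 16.65 yaw -0.2239 turned 0.6506 tq [-0.243 -0.062  0.307] F [ 0.5 -0.4 -3.8] pos [0.5893 0.1192 0.0764] w 0.107 50.05590498447418 q6 16.03 eff [0.23  0.439 0.224 0.21 ]
```

Request:
servo_tool:
  targets: [-1, 0, 0, 0, 0.01, -1, 0, 0, 0, 0.02]

```text
time_s: 16.82
position: [0.5894, 0.1192, 0.0764]
ee_rot: [[0.242, 0.97, -0.0], [0.97, -0.242, -0.0], [-0.0, 0.0, -1.0]]
contact_force: [1.1, -0.8, -4.6]
gripper_width: 0.103
gripper_force: 50.1
```

```bash
python3 t.py
```

```text
t 16.82 yaw -0.2439 turned 0.6706 tq [-0.231 -0.023  0.374] F [ 1.1 -0.8 -4.6] pos [0.5894 0.1192 0.0764] w 0.103 50.06194710731506 q6 17.17 eff [0.255 0.463 0.255 0.227]
```

Request:
servo_tool:
  targets: [-1, 0, 0, 0, 0.01, -1, 0, 0, 0, 0.02]

```text
time_s: 16.98
position: [0.5893, 0.1192, 0.0764]
ee_rot: [[0.261, 0.965, -0.0], [0.965, -0.261, -0.0], [-0.0, -0.0, -1.0]]
contact_force: [0.9, -0.8, -3.8]
gripper_width: 0.102
gripper_force: 50.1
```

```bash
python3 t.py
```

```text
t 16.98 yaw -0.2639 turned 0.6906 tq [-0.211 -0.147  0.316] F [ 0.9 -0.8 -3.8] pos [0.5893 0.1192 0.0764] w 0.102 50.06832718849182 q6 18.32 eff [0.281 0.488 0.286 0.245]
```

Request:
servo_tool:
  targets: [-1, 0, 0, 0, 0.01, -1, 0, 0, 0, 0.02]

```text
time_s: 17.15
position: [0.5894, 0.1192, 0.0763]
ee_rot: [[0.28, 0.96, -0.0], [0.96, -0.28, -0.0], [-0.0, -0.0, -1.0]]
contact_force: [1.5, -0.5, -5.2]
gripper_width: 0.102
gripper_force: 50.1
```

```bash
python3 t.py
```

```text
t 17.15 yaw -0.2839 turned 0.7106 tq [-0.216 -0.106  0.384] F [ 1.5 -0.5 -5.2] pos [0.5894 0.1192 0.0763] w 0.102 50.07537245750427 q6 19.46 eff [0.305 0.513 0.317 0.263]
```

Request:
servo_tool:
  targets: [-1, 0, 0, 0, 0.01]

```text
time_s: 17.23
position: [0.5894, 0.1192, 0.0764]
ee_rot: [[0.29, 0.957, 0.0], [0.957, -0.29, -0.0], [-0.0, 0.0, -1.0]]
contact_force: [0.9, -0.6, -4.7]
gripper_width: 0.107
gripper_force: 50.1
```

```bash
python3 t.py
```

```text
t 17.23 yaw -0.2939 turned 0.7206 tq [-0.251 -0.157  0.393] F [ 0.9 -0.6 -4.7] pos [0.5894 0.1192 0.0764] w 0.107 50.07904350757599 q6 20.04 eff [0.317 0.525 0.333 0.272]
```

Request:
servo_tool:
  targets: [-1, 0, 0, 0, 0.01]

```text
time_s: 17.32
position: [0.5894, 0.1192, 0.0764]
ee_rot: [[0.299, 0.954, -0.0], [0.954, -0.299, -0.0], [-0.0, -0.0, -1.0]]
contact_force: [0.9, -0.1, -5.0]
gripper_width: 0.105
gripper_force: 50.1
```

```bash
python3 t.py
```

```text
t 17.32 yaw -0.304 turned 0.7307 tq [-0.232 -0.158  0.336] F [ 0.9 -0.1 -5. ] pos [0.5894 0.1192 0.0764] w 0.105 50.08305788040161 q6 20.61 eff [0.33  0.538 0.349 0.281]
```

Request:
servo_tool:
  targets: [-1, 0, 0, 0, 0.01]

```text
time_s: 17.4
position: [0.5894, 0.1192, 0.0764]
ee_rot: [[0.309, 0.951, -0.0], [0.951, -0.309, -0.0], [-0.0, -0.0, -1.0]]
contact_force: [1.5, -1.3, -5.3]
gripper_width: 0.102
gripper_force: 50.1
```

```bash
python3 t.py
```

```text
t 17.4 yaw -0.3139 turned 0.7406 tq [-0.257 -0.158  0.461] F [ 1.5 -1.3 -5.3] pos [0.5894 0.1192 0.0764] w 0.102 50.08737802505493 q6 21.18 eff [0.344 0.551 0.365 0.289]
```

Request:
servo_tool:
  targets: [-1, 0, 0, 0, 0.01]

```text
time_s: 17.48
position: [0.5893, 0.1192, 0.0764]
ee_rot: [[0.318, 0.948, -0.0], [0.948, -0.318, -0.0], [-0.0, -0.0, -1.0]]
contact_force: [1.1, -0.7, -4.8]
gripper_width: 0.103
gripper_force: 50.1
```

```bash
python3 t.py
```

```text
t 17.48 yaw -0.3239 turned 0.7506 tq [-0.278 -0.12   0.374] F [ 1.1 -0.7 -4.8] pos [0.5893 0.1192 0.0764] w 0.103 50.09181261062622 q6 21.76 eff [0.359 0.564 0.381 0.298]
```

Torque is about 0.14 N m above free running, so I let go and rise.

Request:
servo_tool:
  targets: [-0.7, 0, 0, 0, 0, -0.4, 0, 0, 0, 0, -0.4, 0, 0, 0, 0, -0.4, 0, 0, 0, 0]

```text
time_s: 17.82
position: [0.5899, 0.1195, 0.0773]
ee_rot: [[0.318, 0.948, 0.001], [0.948, -0.318, 0.0], [0.001, 0.001, -1.0]]
contact_force: [0.4, 0.1, -0.2]
gripper_width: 0.295
gripper_force: 0.0
```

Request:
servo_tool:
  targets: [-0.4, 0, 0, -10, 0, -0.4, 0, 0, -30, 0, -0.4, 0, 0, -60, 0, -0.4, 0, 0, -95, 0, -0.4, 0, 0, -125, 0, -0.4, -60, -15, -135, 0, -0.4, -85, -30, -135, -0.2, -0.4, -85, -30, -135, -0.4, -0.4, -85, -30, -135, -0.4, -0.4, -85, -30, -135, -0.4]

```text
time_s: 18.65
position: [0.5338, 0.0475, 0.2129]
ee_rot: [[-0.078, 0.997, 0.002], [0.997, 0.078, 0.0], [-0.0, 0.002, -1.0]]
contact_force: [0.1, -0.4, 0.4]
gripper_width: 0.301
gripper_force: 0.0
```

```bash
python3 - <<'E'
from h import *
s=robot.read_state(); i,im,d=grab("wrist"); np.savez("w6.npz",im=im,d=d,eye=i["eye"],att=i["attitude"])
print(s["time_s"],s["position"],s["gripper_width"],s["contact_force"])
cv2.imwrite("pics/w6.png",cv2.resize(cv2.cvtColor(im[20:280,200:440],cv2.COLOR_RGB2BGR),None,fx=2.2,fy=2.2))
P=pts(i,d); hsv=cv2.cvtColor(im,cv2.COLOR_RGB2HSV)
th=.0995; R2=np.array([[np.cos(th),-np.sin(th)],[np.sin(th),np.cos(th)]]); S=(P[...,:2]-[.5950,.0656])@R2*1000; S[...,1]-=4
near=(abs(S[...,0])<45)&(abs(S[...,1]-20)<75)
def rep(nm,h0,h1,z):
    m=near&(hsv[...,0]>=h0)&(hsv[...,0]<=h1)&(hsv[...,1]>100)&(abs(P[...,2]-z)<.005)
    if m.sum()>5: print(nm,m.sum(),np.median(P[m][:,2]),cv2.minAreaRect(S[m].astype(np.float32)),np.percentile(S[m][:,1],[2,50,98]).round(1))
rep("cap",7,21,.0745);rep("wing",0,6,.0875);rep("yellow",24,34,.0515);rep("brass",10,23,.0515)
E
```

```text
18.65 [0.53377365 0.04752547 0.21293234] 0.3005581433291824 [ 0.13691022 -0.36153378  0.35990495]
cap 1027 0.07455905894339315 ((0.17302513122558594, -10.684281349182129), (33.885738372802734, 30.227672576904297), 0.34434249997138977) [-24.9 -10.1   4.1]
wing 612 0.0874285915645798 ((-0.346804141998291, 50.21031951904297), (54.881378173828125, 10.159147262573242), 67.14199829101562) [26.5 49.1 74.4]
brass 179 0.05151842873327467 ((-6.426752090454102, 2.7367820739746094), (38.58502960205078, 19.793846130371094), 34.91742706298828) [-8.8  6.9 10.4]
```

View pics/w6.png

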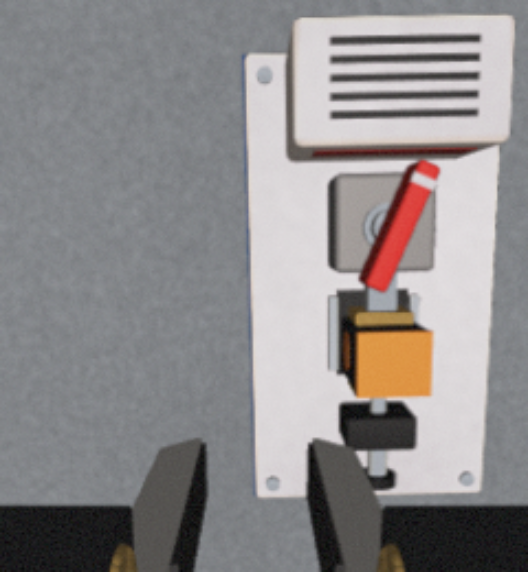

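The filter, cap at crop (395,362), is held between jaw and stop. It is upright (cap z 74.6 mm), squared to the stage to 0.3°, and has moved 6.7 mm to the stop, compressing the pad about 2 mm, consistent with 10 N. The wing at (400,225) is free and the robot touches nothing.

```bash
python3 -c "
from rig import robot
print(robot.hand_in())"
```

```text
the job is handed in; nothing more can be done
None
```

The orange-capped filter stands upright in the bay, clamped against the yellow stop at about 10 N judged by torque and pad travel; the knob is released and the job was handed in at about 19 s, with no verdict returned.

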